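# Fill the seasoning caddy

### The job

Put the three small spice jars with dark screw caps in the wooden caddy, one in each of its three small compartments, and then, last, so that it is not in the way, stand the tall wooden pepper mill in the large compartment at the end. Everything must stand upright on the caddy's floor. Leave the salt shaker, the honey jar, the tin and the lidded crock where they are.

Things in the scene. Friction and masses are not known exactly. Their poses are not given: they have to be found in the camera images.
- caddy: immovable open wooden caddy, 88 (its x) by 286 mm (its y), walls 6 mm thick and 40 mm high, dividers 37 mm high; floor 10 mm above the worktop. Four compartments in a row along y, 76 mm deep in x, centred on x = 0: three small, 60 mm wide, at y = -107, -41, +25 mm; a large one, 76 mm wide, at y = +99 mm. Origin: centre of underside, z up; yaw within 0.3 rad of the world's; on the left or right.
- jar_a: spice jar, upright: clear glass cylinder 41 mm across with a dark blue label and a black or very dark brown screw cap 40 mm across; 105 mm tall, 0.11 kg, straight sides. One of three that all belong in the caddy and are interchangeable. Origin at the centre of its underside, z up along its axis; any yaw.
- jar_b: spice jar, upright: clear glass cylinder 41 mm across with a dark label with green on it and a black or very dark brown screw cap 40 mm across; 105 mm tall, 0.11 kg, straight sides. One of three that all belong in the caddy and are interchangeable. Origin at the centre of its underside, z up along its axis; any yaw.
- jar_c: spice jar, upright: clear glass cylinder 41 mm across with a dark blue label and a black or very dark brown screw cap 40 mm across; 105 mm tall, 0.11 kg, straight sides. One of three that all belong in the caddy and are interchangeable. Origin at the centre of its underside, z up along its axis; any yaw.
- pepper_mill: tall turned mill of dark wood, upright, 58 mm across at the foot, 150 mm tall, 0.18 kg. It can be held by its round head (about 50 mm across, 109 to 139 mm above its underside; it does not turn) or by the body below. Small metal knob on top. Origin: centre of its underside, z up; any yaw. A like mill far off by the right-hand wall is room decor, not this one.
- salt_shaker: salt shaker, a look-alike that does not belong: clear glass with white contents and a domed metal top, 44 mm across, 90 mm tall. To be left alone. Origin at the centre of its underside, z up.
- honey_jar: honey jar with a wide flat light grey lid, 66 by 72 mm across, 102 mm tall. To be left alone. Origin at the centre of its underside, z up.
- tea_tin: round green tin with a metal top, 57 mm across, 72 mm tall. To be left alone. Origin at the centre of its underside, z up.
- crock: cream stoneware crock with a wooden lid, 104 mm across, 75 mm tall, standing on the trivet. To be left alone. Origin at the centre of its underside, z up.
- trivet: round black wire trivet 198 mm across, 8 mm high, fixed, lying flat on the side of the worktop where the caddy is not. Origin at the centre of its underside.
Mind the look-alikes: they are no part of the job. What is shaped like the jar_b but red is not meant.

How it is judged (in metres and radians):
On the way, in this order (a step that is already met when the one before it is completed fails the run):
1. the three spice jars stand upright, released, in the three small compartments, one in each ((y of jar_a in the frame of caddy between -0.121 and -0.093 m or y of jar_a in the frame of caddy between -0.055 and -0.027 m or y of jar_a in the frame of caddy between 0.011 and 0.039 m) and x of jar_a in the frame of caddy between -0.022 and 0.022 m and z of each of jar_a, jar_b, jar_c in the frame of caddy below 0.015 m and angle between each of jar_a, jar_b, jar_c's own z axis and vertical below 0.1 rad and linear speed of each of jar_a, jar_b, jar_c below 0.03 m/s and (y of jar_b in the frame of caddy between -0.121 and -0.093 m or y of jar_b in the frame of caddy between -0.055 and -0.027 m or y of jar_b in the frame of caddy between 0.011 and 0.039 m) and x of jar_b in the frame of caddy between -0.022 and 0.022 m and (y of jar_c in the frame of caddy between -0.121 and -0.093 m or y of jar_c in the frame of caddy between -0.055 and -0.027 m or y of jar_c in the frame of caddy between 0.011 and 0.039 m) and x of jar_c in the frame of caddy between -0.022 and 0.022 m and contact force between each of jar_a, jar_b, jar_c and the fingers below 0.05 N), for 0.2 s.
2. the pepper mill stands upright in the large compartment (y of pepper_mill in the frame of caddy between 0.085 and 0.113 m and x of pepper_mill in the frame of caddy between -0.022 and 0.022 m and z of pepper_mill in the frame of caddy below 0.015 m and angle between pepper_mill's own z axis and vertical below 0.1 rad and linear speed of pepper_mill below 0.03 m/s), for 0.2 s.
At the end, for the whole second after the job is handed in: Each jar alone in a small compartment, then the mill in the large one: within 14 mm of the centre along the row, 22 mm across, within 5 mm of the floor, tilt under 0.1 rad, at rest, released; salt shaker, honey jar, tin and crock within 25 mm of where they stood (all of step 2 and (y of jar_a in the frame of caddy between -0.121 and -0.093 m or y of jar_a in the frame of caddy between -0.055 and -0.027 m or y of jar_a in the frame of caddy between 0.011 and 0.039 m) and x of jar_a in the frame of caddy between -0.022 and 0.022 m and z of each of jar_a, jar_b, jar_c in the frame of caddy below 0.015 m and angle between each of jar_a, jar_b, jar_c's own z axis and vertical below 0.1 rad and linear speed of each of jar_a, jar_b, jar_c below 0.03 m/s and (y of jar_b in the frame of caddy between -0.121 and -0.093 m or y of jar_b in the frame of caddy between -0.055 and -0.027 m or y of jar_b in the frame of caddy between 0.011 and 0.039 m) and x of jar_b in the frame of caddy between -0.022 and 0.022 m and (y of jar_c in the frame of caddy between -0.121 and -0.093 m or y of jar_c in the frame of caddy between -0.055 and -0.027 m or y of jar_c in the frame of caddy between 0.011 and 0.039 m) and x of jar_c in the frame of caddy between -0.022 and 0.022 m); the robot touches nothing.
It fails at once if the salt shaker is moved more than 25 mm or tipped over (distance of salt_shaker from where it was at the start of the episode above 0.025 m or angle between salt_shaker's own z axis and vertical above 0.5 rad).
It fails at once if the tin is moved more than 25 mm or tipped over (distance of tea_tin from where it was at the start of the episode above 0.025 m or angle between tea_tin's own z axis and vertical above 0.5 rad).
It fails at once if the honey jar is moved more than 25 mm or tipped over (distance of honey_jar from where it was at the start of the episode above 0.025 m or angle between honey_jar's own z axis and vertical above 0.5 rad).
It fails at once if the crock is moved more than 25 mm or tipped over (distance of crock from where it was at the start of the episode above 0.025 m or angle between crock's own z axis and vertical above 0.5 rad).
It also fails if it takes over 102 s, if anything falls off the work surface, if the arm or the gripper's body presses on something with over 40 N, if the wrist force passes 120 N, or if a joint passes its speed limit or range.

### The arm

A 6-joint arm with a two-finger parallel gripper is mounted at the origin on a cart in front of the work surface, level with it; the furniture and walls round the work are solid. World frame = base frame: x ahead of the robot, y to its left, z up, the work surface at z = 0. Lengths are in mm, angles in rad, forces in N, time in s.
With the tool pointing down it reaches from about 275 to 1000 mm from the base axis. Payload 8.4 kg.
Tool frame: the origin (TCP) lies at the very end of the fingers, on their centre line; the grasp point (between the pads) lies 19 mm behind it (r.tcp_to_grasp is the distance from the TCP to the grasp point, in mm); z points along the fingers, y is the line along which they close (so a half turn about z gives the same grasp; the last joint's range is limited). The gripper opens to 85 mm and grips with 20 to 120 N. Pads are 22 mm wide; open, the fingers measure 114 mm over their backs; the gripper's body (76 mm by 85 mm) begins 54 mm behind the grasp point. The pads swing forward as they close: fully open they stand 13 mm farther back than shut.
Start: joints at [-1.194, 0.353, 1.633, -0, 1.155, -0.002], TCP at [231.127, -580.696, 231.281] pointing down, gripper open.
Joint ranges: [-2.63, 2.63], [-0.92, 2.1], [0.06, 2.66], [-1.3, 4.44], [0, 2.69], [-3.02, 3.02]. Speed limits (rad/s): [2.22, 2.22, 2.79, 3.14, 3.14, 3.14].

### API

Orientations are given as [roll, pitch, yaw] about the fixed x, y, z axes, in that order (R = Rz(yaw) Ry(pitch) Rx(roll)).
In Python, from rig import r gives the robot as it stands. The module is installed in compiled form; this text tells all that it offers.
- The arm moves only by the tool play_rows, never from a script. Its argument "rows" is a list of rows, each an object with "dp": the shift along the tool's x, y, z in units of 40 mm (1.0 is 40 mm), a list of three; "turn": the turn, a rotation vector about the tool's x, y, z in units of 6 degrees (1.0 is 6 degrees), a list of three; "fingers": the closure, from 0 (fully open) to 1 (shut). In form: [{"dp": [tx, ty, tz], "turn": [wx, wy, wz], "fingers": fingers}, ...]. A call has 1 to 5 rows; each row shifts and turns the commanded pose from where the row before left it, along the tool's axes as they then stand; what a row does not reach is not made up. A row lasts 1/12 s, in which the tool goes at most 41.7 mm and 7.16 degrees, less where a joint would pass 70% of its speed; a pose out of reach is approached as far as the arm can. A call is refused whole if a number of a shift passes 1 or a number of a turn 1, either way. A call with a gripper value outside its range is refused whole. The fingers move at their own pace and stop on an object; "force" is the grip in N (left out, the last holds). Time passes only in rows, so rows that do not move let the fingers close. It gives the time, the measured TCP pose, the force, the opening and the grip force at its end, in the units of the state.
- r.sense(): the state, without advancing time (a new reading comes with each control period).
- r.grab_frame(name): name is "side" or "top"; returns a dict with "pixels" (420x560x3 uint8, red, green, blue), "fx", "fy", "cx", "cy" (pixels), "pose" (4x4, takes a point from camera to world coordinates). Camera axes: x right, y down, z forward; pixel columns grow to the right and rows downward; lengths in mm; the calibration is good to about 2 mm. A picture is of the moment at which its call begins. There is no depth.
- r.sign_off(): hands the job in; it is judged then, once.
The state is a dict: "clock": time; "qpos": joint angles; "qvel": joint speeds; "joint_efforts": joint torques, N m; "eef_pos": TCP position; "tcp_rot": TCP orientation; "contact_force": force on the tool from outside, world axes, zero at the start; "wrist_torque": the same for the moment, N m; "opening": opening from 0.0 (shut) to 1.0 (fully open); "grasp_force": force on a finger pad.
Only numpy, scipy, OpenCV 4.12 (cv2) and the standard library are available. Lean on these libraries where they do the work, as an engineer would, in place of code of your own. Each camera call takes 0.05 s, during which the arm holds its last target. There are 200 camera calls.

## Working session

There is one attempt and no reset: what is moved stays moved. The work goes in short steps, Python scripts to look and compute and a tool call to move; the robot and the scene stay as the last step left them, time stands still between calls to the robot, and variables do not carry over. Pictures are saved under pics/ and viewed, at most 14 in all, crops included, and the job is handed in when it is done.

Besides the shell and the picture viewer there is one more tool, called after "Emit:" as name(argument=value, ...), one argument or row to a line, values as JSON. play_rows: Moves the arm, as the interface text tells. Its arguments: {"type":"object","properties":{"rows":{"type":"array"},"force":{"type":"number"}},"required":["rows"]}

```bash
mkdir -p pics
cat > h.py <<'E'
import numpy as np, cv2, json
from rig import r
def snap(n,tag):
    f=r.grab_frame(n); cv2.imwrite(f'pics/{tag}.png',f['pixels'][:,:,::-1])
    np.savez(f'pics/{tag}.npz',**{k:np.array(v) for k,v in f.items()}); return f
def load(tag): return dict(np.load(f'pics/{tag}.npz'))
def ray(f,u,v):
    P=f['pose']; d=P[:3,:3]@np.array([(u-f['cx'])/f['fx'],(v-f['cy'])/f['fy'],1]); return P[:3,3],d
def atz(f,u,v,z):
    o,d=ray(f,u,v); return o+d*(z-o[2])/d[2]
def proj(f,p):
    P=f['pose']; q=P[:3,:3].T@(np.array(p)-P[:3,3]); return np.array([f['fx']*q[0]/q[2]+f['cx'],f['fy']*q[1]/q[2]+f['cy']])
def tri(obs):
    A=np.zeros((3,3));b=np.zeros(3)
    for f,u,v in obs:
        o,d=ray(f,u,v); d=d/np.linalg.norm(d); M=np.eye(3)-np.outer(d,d); A+=M;b+=M@o
    return np.linalg.solve(A,b)
E
python3 - <<'E'
from h import *
for n in('side','top'):
    f=snap(n,n+'0'); print(n,f['fx'],f['cx'],f['cy'],np.round(f['pose'],3).tolist())
print(r.sense())
E
```

```text
side 427.4582575766292 286.0182296472821 210.83245522288644 [[-0.968, -0.163, 0.19, 321.318], [-0.25, 0.651, -0.716, 745.63], [-0.007, -0.741, -0.671, 749.734], [0.0, 0.0, 0.0, 1.0]]
top 457.6925303831774 276.96518323811915 210.00492441485497 [[0.01, -0.993, 0.115, 406.607], [-1.0, -0.011, -0.012, 15.878], [0.013, -0.115, -0.993, 1123.609], [0.0, 0.0, 0.0, 1.0]]
{'clock': 0.1, 'qpos': array([-1.19440065e+00,  3.53594013e-01,  1.63407095e+00,  3.62340954e-07,
        1.15520582e+00, -2.36580078e-03]), 'qvel': array([ 0.00022928, -0.00162102, -0.00165189, -0.00025053, -0.00111363,
       -0.0012738 ]), 'joint_efforts': array([ 3.71263659e-04, -6.06354761e+01, -3.42818391e+01,  5.63664912e-05,
        3.80768513e-03, -2.02005154e-06]), 'eef_pos': array([ 230.96556943, -580.28765205,  230.62252573]), 'tcp_rot': array([-3.14031453e+00, -3.35510746e-06,  3.78761328e-01]), 'contact_force': array([-0.59009714,  0.45091849,  0.09042587]), 'wrist_torque': array([-0.00806513,  0.02283102, -0.02304761]), 'grasp_force': 0.0, 'opening': 1.002714143525554}
```

View pics/side0.png

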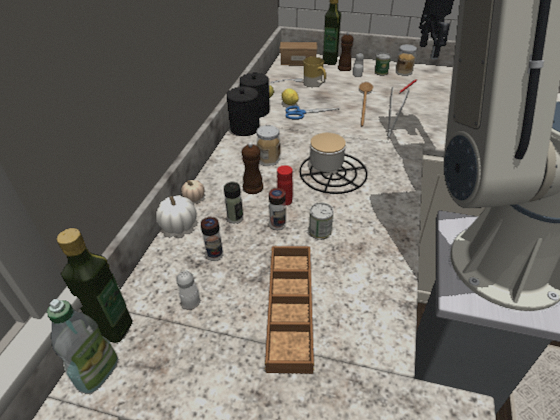

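View pics/top0.png

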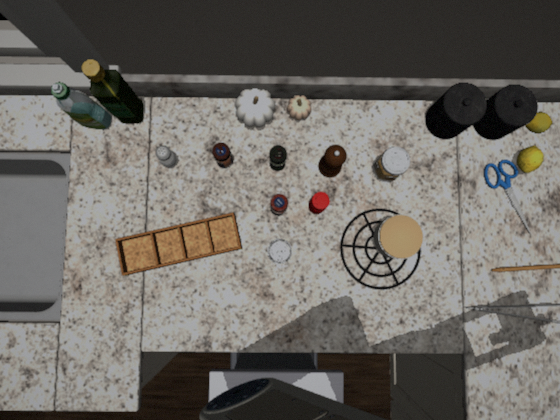

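The side view shows:
- Dark-capped jars at about (233,202), (212,238) and (277,208), with the red look-alike at (285,185).
- Mill at (252,169), salt shaker at (188,290), honey jar at (268,145), tin at (320,221), crock at (327,153) and caddy around (290,310).

The top view has the caps at (221,150), (278,153) and (279,202), the red one at (319,202) and the mill at (335,155).

Candidates for "jar", by side pixel: the three dark-capped ones above, the red one at (285,185) (excluded) and the salt shaker at (188,290) (excluded). Next is a close crop to check this.

Run:
```python
import cv2
a=cv2.imread('pics/side0.png')[140:265,190:350]; b=cv2.imread('pics/top0.png')[130:280,110:360]
cv2.imwrite('pics/c1.png',cv2.resize(a,None,fx=4.75,fy=4.75,interpolation=cv2.INTER_CUBIC))
cv2.imwrite('pics/c2.png',cv2.resize(b,None,fx=3.2,fy=3.2,interpolation=cv2.INTER_CUBIC))
```

```text
(no output)
```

View pics/c1.png

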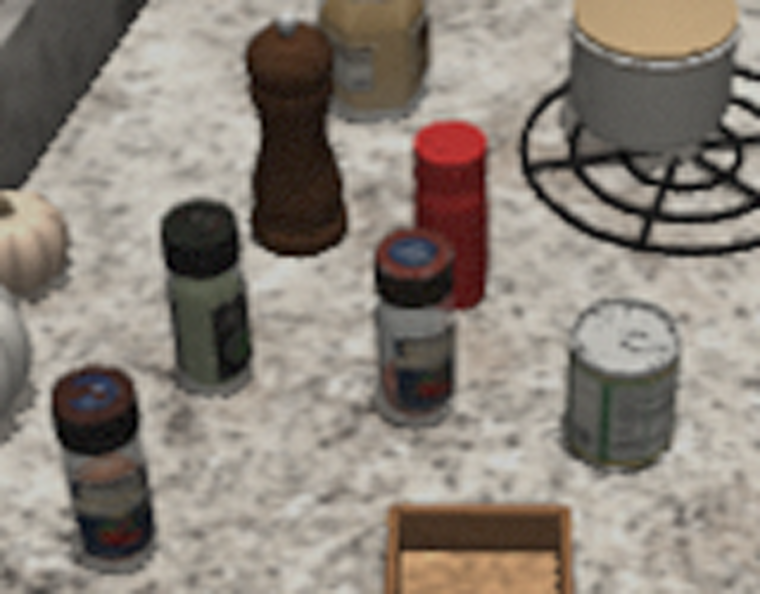

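View pics/c2.png

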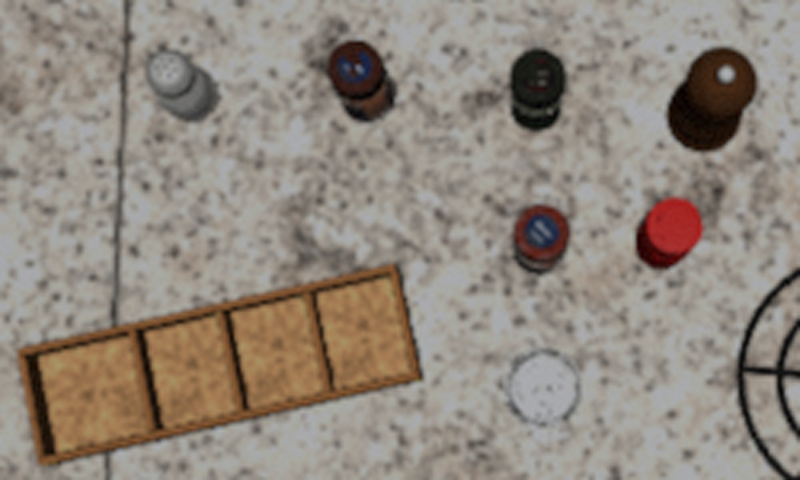

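The crop confirms three dark-capped jars (two with blue labels, one green); the red one and the tin are clearly different. I'll triangulate next.

```bash
cat >> h.py <<'E'
def S(x,y): return (load('side0'),190+x/4.75-.4,140+y/4.75-.4)
def T(x,y): return (load('top0'),110+x/3.2-.35,130+y/3.2-.35)
E
python3 - <<'E'
from h import *
for n,s,t in [('green',(200,218),(538,75)),('A',(95,386),(356,63)),('C',(415,249),(541,230)),('mill',(287,20),(726,74)),('red',(450,143),(673,227)),('tin',(625,338),(543,388)),('rimL?',(571,507),(421,379)),('rim2',(390,507),(397,266))]:
    p=tri([S(*s),T(*t)]); f=load('side0'); q=proj(f,p)
    print(n,p.round(1),'resid',(q-np.array(S(*s)[1:])).round(1))
c=[atz(*T(*k),40)[:2] for k in [(20,352),(397,266),(421,379),(42,463)]]
c=np.array(c);print('caddy corners',c.round(1).tolist(),'ctr',c.mean(0).round(1))
print('len',np.linalg.norm(c[0]-c[1]),np.linalg.norm(c[1]-c[2]))
d=(c[0]+c[3]-c[1]-c[2])/2; print('ydir yaw',np.arctan2(-d[0],d[1]))
print('salt top',atz(*T(168,68),90).round(1),'honey',atz(load('top0'),394,163,102).round(1),'crock',atz(load('top0'),400,236,83).round(1))
E
```

```text
green [653.4   3.  106.3] resid [-0.4 -0.1]
A [659.2 131.8 106.7] resid [-0.9 -0.2]
C [ 5.421e+02 -2.000e-01  1.058e+02] resid [-0.6 -0.1]
mill [ 646.6 -125.1  144.2] resid [-0.4 -0.1]
red [547.  -92.9 103. ] resid [-0. -0.]
tin [433.7  -3.1  67.3] resid [-0.2 -0. ]
rimL? [440.6  86.7  35.2] resid [-0.1 -0. ]
rim2 [525.  106.4  33.5] resid [0.1 0. ]
caddy corners [[457.3, 381.6], [524.1, 105.8], [440.6, 86.4], [376.6, 361.6]] ctr [449.7 233.8]
len 283.76318090443954 85.78544979451443
ydir yaw 0.23308777807514763
salt top [660.  269.1  90. ] honey [ 635.8 -262.3  102. ] crock [ 470.5 -277.9   83. ]
```

Every height agrees with the text. Keeping a tool yaw of 1.804, with the fingers closing along caddy x, works for every pick and place. I'll turn first, then head for jar A.

Emit:
play_rows(
  rows=[
    {"dp": [0,0,0],"turn": [0,0,-0.97],"fingers": 0},
    {"dp": [0,0,0],"turn": [0,0,-0.97],"fingers": 0},
    {"dp": [0,0,0],"turn": [0,0,-0.97],"fingers": 0},
    {"dp": [0,0,0],"turn": [0,0,-0.97],"fingers": 0},
    {"dp": [0,0,0],"turn": [0,0,-0.97],"fingers": 0},
  ],
)

```text
clock: 0.52
eef_pos: [231.0, -580.4, 230.8]
tcp_rot: [-3.141, -0.0, 0.892]
contact_force: [-0.7, 0.1, 0.4]
opening: 1.002
grasp_force: 0.0
```

Emit:
play_rows(
  rows=[
    {"dp": [0,0,0],"turn": [0,0,-0.97],"fingers": 0},
    {"dp": [0,0,0],"turn": [0,0,-0.97],"fingers": 0},
    {"dp": [0,0,0],"turn": [0,0,-0.97],"fingers": 0},
    {"dp": [0,0,0],"turn": [0,0,-0.97],"fingers": 0},
    {"dp": [0,0,0],"turn": [0,0,-0.97],"fingers": 0},
  ],
)

```text
clock: 0.93
eef_pos: [231.0, -580.4, 230.8]
tcp_rot: [-3.141, -0.001, 1.4]
contact_force: [0.1, 0.5, -0.9]
opening: 1.001
grasp_force: 0.0
```

Emit:
play_rows(
  rows=[
    {"dp": [0,0,0],"turn": [0,0,-0.97],"fingers": 0},
    {"dp": [0,0,0],"turn": [0,0,-0.97],"fingers": 0},
    {"dp": [0,0,0],"turn": [0,0,-0.97],"fingers": 0},
    {"dp": [0,0,0],"turn": [0,0,-0.97],"fingers": 0},
    {"dp": [0,0,0],"turn": [0,0,0],"fingers": 0},
  ],
)

```text
clock: 1.35
eef_pos: [231.0, -580.5, 230.9]
tcp_rot: [-3.141, -0.001, 1.805]
contact_force: [-0.5, -0.5, -0.2]
opening: 1.004
grasp_force: 0.0
```

Emit:
play_rows(
  rows=[
    {"dp": [0.67,0.65,0],"turn": [0,0,0],"fingers": 0},
    {"dp": [0.67,0.65,0],"turn": [0,0,0],"fingers": 0},
    {"dp": [0.67,0.65,0],"turn": [0,0,0],"fingers": 0},
    {"dp": [0.67,0.65,0],"turn": [0,0,0],"fingers": 0},
    {"dp": [0.67,0.65,0],"turn": [0,0,0],"fingers": 0},
  ],
)

```text
clock: 1.77
eef_pos: [327.5, -419.0, 231.1]
tcp_rot: [-3.142, -0.0, 1.796]
contact_force: [0.3, 0.7, 0.6]
opening: 1.0
grasp_force: 0.0
```

Emit:
play_rows(
  rows=[
    {"dp": [0.67,0.65,0],"turn": [0,0,0],"fingers": 0},
    {"dp": [0.67,0.65,0],"turn": [0,0,0],"fingers": 0},
    {"dp": [0.67,0.65,0],"turn": [0,0,0],"fingers": 0},
    {"dp": [0.67,0.65,0],"turn": [0,0,0],"fingers": 0},
    {"dp": [0.67,0.65,0],"turn": [0,0,0],"fingers": 0},
  ],
)

```text
clock: 2.18
eef_pos: [423.6, -258.7, 231.3]
tcp_rot: [3.142, 0.0, 1.797]
contact_force: [0.2, -0.4, -0.2]
opening: 1.004
grasp_force: 0.0
```

Emit:
play_rows(
  rows=[
    {"dp": [0.67,0.65,0],"turn": [0,0,0],"fingers": 0},
    {"dp": [0.67,0.65,0],"turn": [0,0,0],"fingers": 0},
    {"dp": [0.67,0.65,0],"turn": [0,0,0],"fingers": 0},
    {"dp": [0.67,0.65,0],"turn": [0,0,0],"fingers": 0},
    {"dp": [0.67,0.65,0],"turn": [0,0,0],"fingers": 0},
  ],
)

```text
clock: 2.6
eef_pos: [519.7, -98.5, 231.3]
tcp_rot: [3.142, 0.0, 1.797]
contact_force: [-0.5, -0.8, -0.5]
opening: 1.0
grasp_force: 0.0
```

Emit:
play_rows(
  rows=[
    {"dp": [0.67,0.65,0],"turn": [0,0,0],"fingers": 0},
    {"dp": [0.67,0.65,0],"turn": [0,0,0],"fingers": 0},
    {"dp": [0.67,0.65,0],"turn": [0,0,0],"fingers": 0},
    {"dp": [0.67,0.65,0],"turn": [0,0,0],"fingers": 0},
    {"dp": [0,0,0],"turn": [0,0,0],"fingers": 0},
  ],
)

```text
clock: 3.02
eef_pos: [598.8, 32.9, 231.2]
tcp_rot: [3.139, -0.002, 1.8]
contact_force: [-1.1, 0.4, -0.4]
opening: 0.997
grasp_force: 0.0
```

```bash
cat >> h.py <<'E'
JA,JG,JC,MI=(659.2,131.8),(653.4,3),(542.1,-.2),(646.6,-125.1)
CAD,YAW=np.array([449.7,233.8]),.233
def slot(s): return CAD+s*np.array([-np.sin(YAW),np.cos(YAW)])
def go(x,y,z,yaw=1.804):
    s=r.sense(); from scipy.spatial.transform import Rotation as Ro
    R=Ro.from_euler('xyz',s['tcp_rot']).as_matrix()
    d=R.T@(np.array([x,y,z])-s['eef_pos'])/40
    print('at',s['eef_pos'].round(1),s['tcp_rot'].round(3),'units',d.round(2),'norm rows',round(np.linalg.norm(d),1))
E
python3 -c "
from h import *
go(*JA,190)
for s in(25,-41,-107,99):print(slot(s).round(1))"
```

```text
at [598.8  32.9 231.2] [ 3.139e+00 -2.000e-03  1.800e+00] units [2.06 2.03 1.04] norm rows 3.1
[443.9 258.1]
[459.2 193.9]
[474.4 129.7]
[426.8 330.1]
```

Emit:
play_rows(
  rows=[
    {"dp": [0.52,0.51,0.25],"turn": [0,0,0],"fingers": 0},
    {"dp": [0.52,0.51,0.25],"turn": [0,0,0],"fingers": 0},
    {"dp": [0.52,0.51,0.25],"turn": [0,0,0],"fingers": 0},
    {"dp": [0.52,0.51,0.25],"turn": [0,0,0],"fingers": 0},
    {"dp": [0,0,0],"turn": [0,0,0],"fingers": 0},
  ],
)

```text
clock: 3.43
eef_pos: [657.4, 131.0, 188.8]
tcp_rot: [-3.14, -0.001, 1.8]
contact_force: [-1.2, 0.8, 0.2]
opening: 1.003
grasp_force: 0.0
```

```bash
python3 -c "
from h import *
go(*JA,63)
f=snap('side','s1');g=snap('top','t1')
a=f['pixels'][130:280,170:330];b=g['pixels'][90:210,180:308]
k=cv2.resize(a,(400,375));b=cv2.resize(b,(400,375))
cv2.imwrite('pics/m1.png',np.hstack([k,b])[:,:,::-1])"
```

```text
at [657.4 131.  188.8] [-3.14e+00 -1.00e-03  1.80e+00] units [0.   0.05 3.14] norm rows 3.1
```

View pics/m1.png

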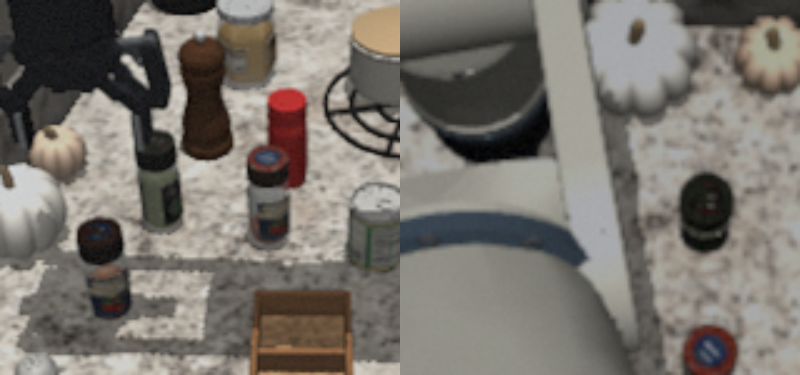

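The fingers straddle jar A (cap at about crop (100,235)), allowing for parallax, so I'll descend and grip.

Emit:
play_rows(
  rows=[
    {"dp": [0,0.05,0.7],"turn": [0,0,0],"fingers": 0},
    {"dp": [0,0,0.7],"turn": [0,0,0],"fingers": 0},
    {"dp": [0,0,0.7],"turn": [0,0,0],"fingers": 0},
    {"dp": [0,0,0.7],"turn": [0,0,0],"fingers": 0},
    {"dp": [0,0,0.34],"turn": [0,0,0],"fingers": 0},
  ],
)

```text
clock: 3.95
eef_pos: [656.2, 126.1, 62.9]
tcp_rot: [-3.138, 0.0, 1.798]
contact_force: [-0.4, -0.6, -0.9]
opening: 0.997
grasp_force: 0.0
```

Emit:
play_rows(
  rows=[
    {"dp": [0,0,0],"turn": [0,0,0],"fingers": 0.3},
    {"dp": [0,0,0],"turn": [0,0,0],"fingers": 0.5},
    {"dp": [0,0,0],"turn": [0,0,0],"fingers": 0.7},
    {"dp": [0,0,0],"turn": [0,0,0],"fingers": 0.7},
    {"dp": [0,0,0],"turn": [0,0,0],"fingers": 0.7},
  ],
  force=30,
)

```text
clock: 4.37
eef_pos: [659.7, 127.9, 68.0]
tcp_rot: [3.138, 0.0, 1.801]
contact_force: [-0.6, -1.1, 7.5]
opening: 0.468
grasp_force: 30.4
```

Emit:
play_rows(
  rows=[
    {"dp": [0,0,0],"turn": [0,0,0],"fingers": 0.7},
    {"dp": [0,0,0],"turn": [0,0,0],"fingers": 0.7},
    {"dp": [0,0,0],"turn": [0,0,0],"fingers": 0.7},
  ],
)

```text
clock: 4.62
eef_pos: [659.8, 127.9, 68.0]
tcp_rot: [3.138, 0.0, 1.801]
contact_force: [-1.8, -1.4, 8.7]
opening: 0.47
grasp_force: 30.4
```

Emit:
play_rows(
  rows=[
    {"dp": [0,0,-0.7],"turn": [0,0,0],"fingers": 0.7},
    {"dp": [0,0,-0.7],"turn": [0,0,0],"fingers": 0.7},
    {"dp": [0,0,-0.7],"turn": [0,0,0],"fingers": 0.7},
    {"dp": [0,0,-0.7],"turn": [0,0,0],"fingers": 0.7},
    {"dp": [0,0,-0.34],"turn": [0,0,0],"fingers": 0.7},
  ],
)

```text
clock: 5.03
eef_pos: [660.1, 128.2, 196.1]
tcp_rot: [3.136, 0.0, 1.801]
contact_force: [2.0, -0.1, -1.4]
opening: 0.472
grasp_force: 30.9
```

Emit:
play_rows(
  rows=[
    {"dp": [0,0,0],"turn": [0,0,0],"fingers": 0.7},
  ],
)

```text
clock: 5.12
eef_pos: [660.6, 128.3, 195.8]
tcp_rot: [3.134, 0.0, 1.801]
contact_force: [0.7, -0.1, -1.6]
opening: 0.47
grasp_force: 30.9
```

```bash
python3 -c "
from h import *
go(*slot(25),190); print(r.sense()['contact_force'],r.sense()['qpos'].round(3))
f=snap('side','s2')
a=f['pixels'][90:270,150:330]
cv2.imwrite('pics/m2.png',cv2.resize(a,(600,600),interpolation=2)[:,:,::-1])"
```

```text
at [660.6 128.3 195.8] [3.134 0.    1.801] units [ 4.4  -4.54  0.11] norm rows 6.3
[ 0.67793766 -0.13094119 -1.59279855] [ 0.19   0.455  1.561 -0.     1.118 -0.041]
```

View pics/m2.png

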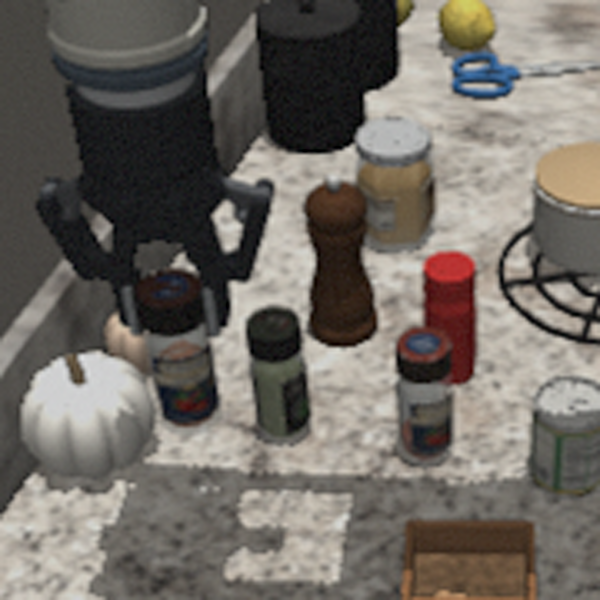

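Jar A is held at crop (180,350), lifted clear and about vertical. I'll work out its offset in the hand.

```bash
python3 -c "
from h import *
f=load('s2')
u=lambda x,y:(150+x/3.333-.35,90+y/3.333-.35)
print(atz(f,*u(167,287),233).round(1), atz(f,*u(191,408),128).round(1))
# check ref: same method on standing green jar
print(atz(f,*u(273,325),105).round(1), atz(f,*u(283,430),0).round(1))
e=r.sense()['eef_pos'];print(proj(f,[e[0],e[1],233]),u(167,287))
"
```

```text
[659.3 135.6 233. ] [662.  127.7 128. ]
[651.3   7.6 105. ] [653.7   6.7   0. ]
[201.22478929 173.53091305] (199.75501050105012, 175.7586108610861)
```

Emit:
play_rows(
  rows=[
    {"dp": [0.54,-0.57,0],"turn": [0,0,0],"fingers": 0.7},
    {"dp": [0.54,-0.57,0],"turn": [0,0,0],"fingers": 0.7},
    {"dp": [0.54,-0.57,0],"turn": [0,0,0],"fingers": 0.7},
    {"dp": [0.54,-0.57,0],"turn": [0,0,0],"fingers": 0.7},
    {"dp": [0.54,-0.57,0],"turn": [0,0,0],"fingers": 0.7},
  ],
)

```text
clock: 5.58
eef_pos: [520.2, 206.9, 188.9]
tcp_rot: [-3.138, 0.0, 1.8]
contact_force: [-0.3, 0.7, -0.4]
opening: 0.471
grasp_force: 31.0
```

Emit:
play_rows(
  rows=[
    {"dp": [0.54,-0.57,0],"turn": [0,0,0],"fingers": 0.7},
    {"dp": [0.54,-0.57,0],"turn": [0,0,0],"fingers": 0.7},
    {"dp": [0.54,-0.57,0],"turn": [0,0,0],"fingers": 0.7},
    {"dp": [0,0,0],"turn": [0,0,0],"fingers": 0.7},
    {"dp": [0,0,0],"turn": [0,0,0],"fingers": 0.7},
  ],
)

```text
clock: 6.0
eef_pos: [439.3, 254.6, 189.6]
tcp_rot: [-3.139, 0.001, 1.803]
contact_force: [0.4, -0.3, -0.7]
opening: 0.463
grasp_force: 31.1
```

```bash
python3 -c "
from h import *
go(*slot(22),78)"
```

```text
at [439.3 254.6 189.6] [-3.139e+00  1.000e-03  1.803e+00] units [-0.01  0.14  2.79] norm rows 2.8
```

Emit:
play_rows(
  rows=[
    {"dp": [0,0.14,0.3],"turn": [0,0,0],"fingers": 0.7},
    {"dp": [0,0,0.55],"turn": [0,0,0],"fingers": 0.7},
    {"dp": [0,0,0.55],"turn": [0,0,0],"fingers": 0.7},
    {"dp": [0,0,0.55],"turn": [0,0,0],"fingers": 0.7},
    {"dp": [0,0,0.55],"turn": [0,0,0],"fingers": 0.7},
  ],
)

```text
clock: 6.42
eef_pos: [447.8, 254.8, 88.8]
tcp_rot: [-3.141, 0.0, 1.8]
contact_force: [-0.0, 0.3, -1.0]
opening: 0.468
grasp_force: 31.1
```

Emit:
play_rows(
  rows=[
    {"dp": [0,0,0.1],"turn": [0,0,0],"fingers": 0.7},
    {"dp": [0,0,0],"turn": [0,0,0],"fingers": 0.7},
  ],
)

```text
clock: 6.58
eef_pos: [446.4, 254.4, 84.9]
tcp_rot: [-3.138, 0.001, 1.8]
contact_force: [-0.2, 1.0, -1.0]
opening: 0.463
grasp_force: 31.1
```

Emit:
play_rows(
  rows=[
    {"dp": [0,0,0.1],"turn": [0,0,0],"fingers": 0.7},
    {"dp": [0,0,0.05],"turn": [0,0,0],"fingers": 0.7},
    {"dp": [0,0,0],"turn": [0,0,0],"fingers": 0.7},
  ],
)

```text
clock: 6.83
eef_pos: [447.5, 255.9, 81.7]
tcp_rot: [3.141, -0.0, 1.801]
contact_force: [-0.6, -0.1, -1.5]
opening: 0.469
grasp_force: 31.1
```

Emit:
play_rows(
  rows=[
    {"dp": [0,0,0.05],"turn": [0,0,0],"fingers": 0.7},
    {"dp": [0,0,0],"turn": [0,0,0],"fingers": 0.7},
  ],
)

```text
clock: 7.0
eef_pos: [447.2, 255.9, 79.7]
tcp_rot: [3.141, -0.0, 1.801]
contact_force: [-0.9, -0.6, -1.6]
opening: 0.467
grasp_force: 31.1
```

Emit:
play_rows(
  rows=[
    {"dp": [0,0,0.05],"turn": [0,0,0],"fingers": 0.7},
    {"dp": [0,0,0],"turn": [0,0,0],"fingers": 0.7},
  ],
)

```text
clock: 7.17
eef_pos: [447.2, 256.1, 78.0]
tcp_rot: [3.14, -0.0, 1.801]
contact_force: [0.5, -1.1, 4.4]
opening: 0.47
grasp_force: 31.7
```

Emit:
play_rows(
  rows=[
    {"dp": [0,0,0.05],"turn": [0,0,0],"fingers": 0.7},
    {"dp": [0,0,0],"turn": [0,0,0],"fingers": 0.7},
  ],
)

```text
clock: 7.33
eef_pos: [447.7, 256.3, 77.6]
tcp_rot: [3.14, -0.001, 1.801]
contact_force: [-5.9, -3.6, 27.0]
opening: 0.466
grasp_force: 35.2
```

Contact at 78, so the jar is on the floor. I'll ease off, release and go up.

Emit:
play_rows(
  rows=[
    {"dp": [0,0,-0.06],"turn": [0,0,0],"fingers": 0.7},
    {"dp": [0,0,0],"turn": [0,0,0],"fingers": 0.4},
    {"dp": [0,0,0],"turn": [0,0,0],"fingers": 0.2},
    {"dp": [0,0,0],"turn": [0,0,0],"fingers": 0},
    {"dp": [0,0,0],"turn": [0,0,0],"fingers": 0},
  ],
)

```text
clock: 7.75
eef_pos: [446.7, 255.7, 77.5]
tcp_rot: [-3.141, 0.0, 1.801]
contact_force: [0.1, -0.2, 0.2]
opening: 0.986
grasp_force: 0.0
```

Emit:
play_rows(
  rows=[
    {"dp": [0,0,0],"turn": [0,0,0],"fingers": 0},
    {"dp": [0,0,-0.4],"turn": [0,0,0],"fingers": 0},
    {"dp": [0,0,-0.8],"turn": [0,0,0],"fingers": 0},
    {"dp": [0,0,-0.8],"turn": [0,0,0],"fingers": 0},
    {"dp": [0,0,-0.8],"turn": [0,0,0],"fingers": 0},
  ],
)

```text
clock: 8.17
eef_pos: [446.4, 255.5, 190.5]
tcp_rot: [-3.14, 0.0, 1.801]
contact_force: [-0.3, 1.0, 0.1]
opening: 1.004
grasp_force: 0.0
```

```bash
python3 -c "
from h import *
go(*JG,190)"
```

```text
at [446.4 255.5 190.5] [-3.14   0.     1.801] units [-7.33  3.6   0.01] norm rows 8.2
```

Emit:
play_rows(
  rows=[
    {"dp": [-0.73,0.36,0],"turn": [0,0,0],"fingers": 0},
    {"dp": [-0.73,0.36,0],"turn": [0,0,0],"fingers": 0},
    {"dp": [-0.73,0.36,0],"turn": [0,0,0],"fingers": 0},
    {"dp": [-0.73,0.36,0],"turn": [0,0,0],"fingers": 0},
    {"dp": [-0.73,0.36,0],"turn": [0,0,0],"fingers": 0},
  ],
)

```text
clock: 8.58
eef_pos: [551.0, 128.7, 189.6]
tcp_rot: [-3.142, -0.0, 1.801]
contact_force: [1.5, -0.5, 0.2]
opening: 1.0
grasp_force: 0.0
```

Emit:
play_rows(
  rows=[
    {"dp": [-0.73,0.36,0],"turn": [0,0,0],"fingers": 0},
    {"dp": [-0.73,0.36,0],"turn": [0,0,0],"fingers": 0},
    {"dp": [-0.73,0.36,0],"turn": [0,0,0],"fingers": 0},
    {"dp": [-0.73,0.36,0],"turn": [0,0,0],"fingers": 0},
    {"dp": [-0.73,0.36,0],"turn": [0,0,0],"fingers": 0},
  ],
)

```text
clock: 9.0
eef_pos: [654.4, 2.8, 189.3]
tcp_rot: [-3.141, -0.0, 1.801]
contact_force: [0.1, -0.4, 0.6]
opening: 0.999
grasp_force: 0.0
```

Emit:
play_rows(
  rows=[
    {"dp": [0,0,0],"turn": [0,0,0],"fingers": 0},
  ],
)

```text
clock: 9.08
eef_pos: [656.8, -0.0, 189.3]
tcp_rot: [3.14, 0.002, 1.798]
contact_force: [-0.9, 0.3, 0.3]
opening: 0.999
grasp_force: 0.0
```

```bash
python3 -c "
from h import *
go(*JG,65)
g=snap('top','t3')['pixels'][190:290,100:300];f=snap('side','s3')['pixels'][120:380,150:350]
cv2.imwrite('pics/m3.png',np.hstack([cv2.resize(g,(400,200),interpolation=2),np.zeros((200,0,3),np.uint8)])[:,:,::-1])
o=np.zeros((520,800,3),np.uint8);o[:200,:400]=cv2.resize(g,(400,200),interpolation=2);o[:,400:]=cv2.resize(f,(400,520),interpolation=2)
cv2.imwrite('pics/m3.png',o[:,:,::-1])"
```

```text
at [656.8  -0.  189.3] [3.140e+00 2.000e-03 1.798e+00] units [ 0.1  -0.07  3.11] norm rows 3.1
```

View pics/m3.png

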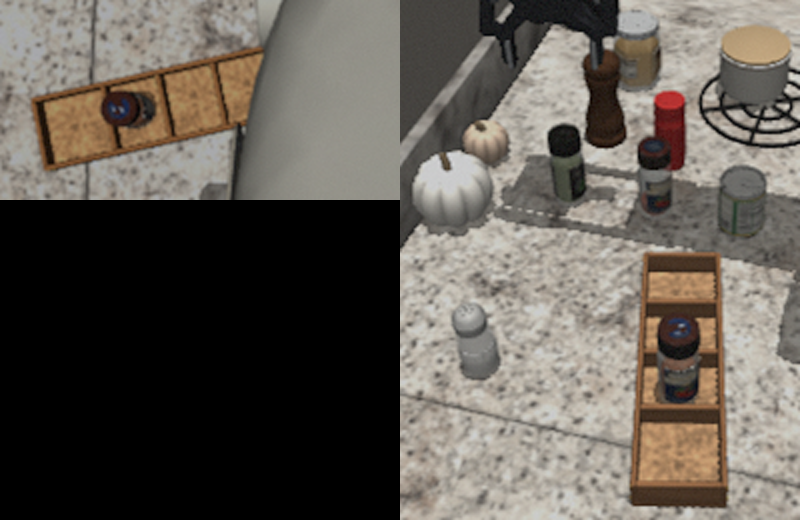

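Jar A is upright in the third compartment (side crop (679,360)). I'll descend on the green jar.

Emit:
play_rows(
  rows=[
    {"dp": [0.1,-0.07,0.6],"turn": [0,0,0],"fingers": 0},
    {"dp": [0,0,0.7],"turn": [0,0,0],"fingers": 0},
    {"dp": [0,0,0.7],"turn": [0,0,0],"fingers": 0},
    {"dp": [0,0,0.7],"turn": [0,0,0],"fingers": 0},
    {"dp": [0,0,0.37],"turn": [0,0,0],"fingers": 0},
  ],
)

```text
clock: 9.6
eef_pos: [647.2, 8.8, 63.7]
tcp_rot: [-3.137, -0.001, 1.802]
contact_force: [-1.1, 0.4, 0.6]
opening: 1.0
grasp_force: 0.0
```

Emit:
play_rows(
  rows=[
    {"dp": [0,0,0],"turn": [0,0,0],"fingers": 0},
  ],
)

```text
clock: 9.68
eef_pos: [646.3, 8.7, 63.0]
tcp_rot: [-3.135, -0.002, 1.802]
contact_force: [-0.2, -0.4, 0.5]
opening: 0.998
grasp_force: 0.0
```

```bash
python3 -c "
from h import *
go(*JG,65)
p=tri([(load('t3'),159.8,243.8),(load('s3'),289.3,284.8)]);d=p[:2]-CAD
c,s=np.cos(YAW),np.sin(YAW);print(p,'caddy',c*d[0]+s*d[1],-s*d[0]+c*d[1])"
```

```text
at [646.3   8.7  63. ] [-3.135e+00 -2.000e-03  1.802e+00] units [-0.18  0.14 -0.05] norm rows 0.2
[445.2645385  261.13032057 109.93167685] caddy 1.994895666049688 27.61593983053378
```

Jar A sits at caddy (2, 27.6), which is good. I'll correct, then grip the green jar.

Emit:
play_rows(
  rows=[
    {"dp": [-0.18,0.14,0],"turn": [0,0,0],"fingers": 0},
    {"dp": [0,0,0],"turn": [0,0,0],"fingers": 0},
  ],
)

```text
clock: 9.85
eef_pos: [659.0, 1.7, 68.4]
tcp_rot: [3.139, 0.001, 1.802]
contact_force: [0.8, -0.9, -0.1]
opening: 0.998
grasp_force: 0.0
```

Emit:
play_rows(
  rows=[
    {"dp": [0,0,0],"turn": [0,0,0],"fingers": 0.3},
    {"dp": [0,0,0],"turn": [0,0,0],"fingers": 0.5},
    {"dp": [0,0,0],"turn": [0,0,0],"fingers": 0.7},
    {"dp": [0,0,0],"turn": [0,0,0],"fingers": 0.7},
    {"dp": [0,0,0],"turn": [0,0,0],"fingers": 0.7},
  ],
)

```text
clock: 10.27
eef_pos: [657.1, 1.8, 67.7]
tcp_rot: [3.141, 0.0, 1.801]
contact_force: [-1.6, -1.8, 6.2]
opening: 0.474
grasp_force: 29.4
```

Emit:
play_rows(
  rows=[
    {"dp": [0,0,-0.7],"turn": [0,0,0],"fingers": 0.7},
    {"dp": [0,0,-0.7],"turn": [0,0,0],"fingers": 0.7},
    {"dp": [0,0,-0.7],"turn": [0,0,0],"fingers": 0.7},
    {"dp": [0,0,-0.7],"turn": [0,0,0],"fingers": 0.7},
    {"dp": [0,0,-0.4],"turn": [0,0,0],"fingers": 0.7},
  ],
)

```text
clock: 10.68
eef_pos: [658.1, 1.8, 198.4]
tcp_rot: [3.138, 0.001, 1.801]
contact_force: [0.9, -0.6, -0.9]
opening: 0.471
grasp_force: 30.9
```

```bash
python3 -c "
from h import *
go(*slot(-41),190)"
```

```text
at [658.1   1.8 198.4] [3.138e+00 1.000e-03 1.801e+00] units [ 5.81 -3.75  0.19] norm rows 6.9
```

Emit:
play_rows(
  rows=[
    {"dp": [0.64,-0.42,0],"turn": [0,0,0],"fingers": 0.7},
    {"dp": [0.64,-0.42,0],"turn": [0,0,0],"fingers": 0.7},
    {"dp": [0.64,-0.42,0],"turn": [0,0,0],"fingers": 0.7},
    {"dp": [0.64,-0.42,0],"turn": [0,0,0],"fingers": 0.7},
    {"dp": [0.64,-0.42,0],"turn": [0,0,0],"fingers": 0.7},
  ],
)

```text
clock: 11.1
eef_pos: [544.7, 108.0, 194.9]
tcp_rot: [-3.142, -0.0, 1.801]
contact_force: [0.6, 0.9, -1.0]
opening: 0.471
grasp_force: 30.8
```

Emit:
play_rows(
  rows=[
    {"dp": [0.64,-0.42,0],"turn": [0,0,0],"fingers": 0.7},
    {"dp": [0.64,-0.42,0],"turn": [0,0,0],"fingers": 0.7},
    {"dp": [0.64,-0.42,0],"turn": [0,0,0],"fingers": 0.7},
    {"dp": [0.64,-0.42,0],"turn": [0,0,0],"fingers": 0.7},
    {"dp": [0,0,0],"turn": [0,0,0],"fingers": 0.7},
  ],
)

```text
clock: 11.52
eef_pos: [453.4, 193.9, 194.8]
tcp_rot: [-3.139, -0.001, 1.803]
contact_force: [0.6, -0.5, -1.6]
opening: 0.472
grasp_force: 30.9
```

Emit:
play_rows(
  rows=[
    {"dp": [0,0,0.55],"turn": [0,0,0],"fingers": 0.7},
    {"dp": [0,0,0.55],"turn": [0,0,0],"fingers": 0.7},
    {"dp": [0,0,0],"turn": [0,0,0],"fingers": 0.7},
  ],
)

```text
clock: 11.77
eef_pos: [455.2, 190.8, 148.1]
tcp_rot: [-3.137, 0.001, 1.801]
contact_force: [-1.1, -0.5, -1.7]
opening: 0.469
grasp_force: 30.9
```

```bash
python3 -c "
from h import *
go(*slot(-42),78)"
```

```text
at [455.2 190.8 148.1] [-3.137e+00  1.000e-03  1.801e+00] units [0.03 0.12 1.75] norm rows 1.8
```

Emit:
play_rows(
  rows=[
    {"dp": [0.03,0.12,0.3],"turn": [0,0,0],"fingers": 0.7},
    {"dp": [0,0,0.4],"turn": [0,0,0],"fingers": 0.7},
    {"dp": [0,0,0.4],"turn": [0,0,0],"fingers": 0.7},
    {"dp": [0,0,0.4],"turn": [0,0,0],"fingers": 0.7},
    {"dp": [0,0,0],"turn": [0,0,0],"fingers": 0.7},
  ],
)

```text
clock: 12.18
eef_pos: [461.1, 193.4, 89.0]
tcp_rot: [-3.139, 0.0, 1.8]
contact_force: [-1.5, -1.4, -0.7]
opening: 0.475
grasp_force: 30.9
```

Emit:
play_rows(
  rows=[
    {"dp": [0,0,0.08],"turn": [0,0,0],"fingers": 0.7},
    {"dp": [0,0,0],"turn": [0,0,0],"fingers": 0.7},
  ],
)

```text
clock: 12.35
eef_pos: [462.5, 194.1, 88.1]
tcp_rot: [3.141, -0.0, 1.801]
contact_force: [-0.1, -0.5, -1.5]
opening: 0.468
grasp_force: 30.9
```

Emit:
play_rows(
  rows=[
    {"dp": [0,0,0.08],"turn": [0,0,0],"fingers": 0.7},
    {"dp": [0,0,0.06],"turn": [0,0,0],"fingers": 0.7},
    {"dp": [0,0,0],"turn": [0,0,0],"fingers": 0.7},
  ],
)

```text
clock: 12.6
eef_pos: [461.9, 194.0, 82.3]
tcp_rot: [3.141, -0.0, 1.801]
contact_force: [-0.3, -0.4, -1.3]
opening: 0.471
grasp_force: 30.9
```

Emit:
play_rows(
  rows=[
    {"dp": [0,0,0.06],"turn": [0,0,0],"fingers": 0.7},
    {"dp": [0,0,0],"turn": [0,0,0],"fingers": 0.7},
  ],
)

```text
clock: 12.77
eef_pos: [461.7, 193.9, 79.6]
tcp_rot: [3.142, 0.0, 1.801]
contact_force: [0.1, -0.5, -1.3]
opening: 0.474
grasp_force: 30.9
```

Emit:
play_rows(
  rows=[
    {"dp": [0,0,0.05],"turn": [0,0,0],"fingers": 0.7},
    {"dp": [0,0,0],"turn": [0,0,0],"fingers": 0.7},
  ],
)

```text
clock: 12.93
eef_pos: [461.7, 193.9, 77.7]
tcp_rot: [-3.142, -0.0, 1.801]
contact_force: [-0.3, 0.5, -0.0]
opening: 0.47
grasp_force: 30.0
```

Touching. Release, then go up.

Emit:
play_rows(
  rows=[
    {"dp": [0,0,0],"turn": [0,0,0],"fingers": 0.5},
    {"dp": [0,0,0],"turn": [0,0,0],"fingers": 0.4},
    {"dp": [0,0,0],"turn": [0,0,0],"fingers": 0.2},
    {"dp": [0,0,0],"turn": [0,0,0],"fingers": 0},
    {"dp": [0,0,0],"turn": [0,0,0],"fingers": 0},
  ],
)

```text
clock: 13.35
eef_pos: [461.8, 193.9, 77.7]
tcp_rot: [3.141, -0.0, 1.801]
contact_force: [0.1, 0.3, -0.2]
opening: 0.985
grasp_force: 0.0
```

Emit:
play_rows(
  rows=[
    {"dp": [0,0,0],"turn": [0,0,0],"fingers": 0},
    {"dp": [0,0,-0.4],"turn": [0,0,0],"fingers": 0},
    {"dp": [0,0,-0.8],"turn": [0,0,0],"fingers": 0},
    {"dp": [0,0,-0.8],"turn": [0,0,0],"fingers": 0},
    {"dp": [0,0,-0.8],"turn": [0,0,0],"fingers": 0},
  ],
)

```text
clock: 13.77
eef_pos: [461.3, 193.7, 190.7]
tcp_rot: [-3.141, 0.0, 1.801]
contact_force: [-0.4, -0.1, -0.7]
opening: 1.001
grasp_force: 0.0
```

```bash
python3 -c "
from h import *
go(*JC,190)"
```

```text
at [461.3 193.7 190.7] [-3.141  0.     1.801] units [-5.18  0.86  0.02] norm rows 5.3
```

Emit:
play_rows(
  rows=[
    {"dp": [-0.74,0.12,0],"turn": [0,0,0],"fingers": 0},
    {"dp": [-0.74,0.12,0],"turn": [0,0,0],"fingers": 0},
    {"dp": [-0.74,0.12,0],"turn": [0,0,0],"fingers": 0},
    {"dp": [-0.74,0.12,0],"turn": [0,0,0],"fingers": 0},
    {"dp": [-0.74,0.12,0],"turn": [0,0,0],"fingers": 0},
  ],
)

```text
clock: 14.18
eef_pos: [519.2, 54.0, 189.9]
tcp_rot: [3.141, 0.0, 1.801]
contact_force: [0.3, 0.9, 0.2]
opening: 1.001
grasp_force: 0.0
```

Emit:
play_rows(
  rows=[
    {"dp": [-0.74,0.12,0],"turn": [0,0,0],"fingers": 0},
    {"dp": [-0.74,0.13,0],"turn": [0,0,0],"fingers": 0},
    {"dp": [0,0,0.6],"turn": [0,0,0],"fingers": 0},
    {"dp": [0,0,0.7],"turn": [0,0,0],"fingers": 0},
    {"dp": [0,0,0],"turn": [0,0,0],"fingers": 0},
  ],
)

```text
clock: 14.6
eef_pos: [539.2, -0.8, 133.6]
tcp_rot: [-3.135, -0.002, 1.8]
contact_force: [-2.6, -0.3, -0.9]
opening: 1.001
grasp_force: 0.0
```

```bash
python3 -c "
from h import *
go(*JC,67)"
```

```text
at [539.2  -0.8 133.6] [-3.135e+00 -2.000e-03  1.800e+00] units [-0.01  0.08  1.66] norm rows 1.7
```

Emit:
play_rows(
  rows=[
    {"dp": [0,0.06,0.4],"turn": [0,0,0],"fingers": 0},
    {"dp": [0,0,0.4],"turn": [0,0,0],"fingers": 0},
    {"dp": [0,0,0.4],"turn": [0,0,0],"fingers": 0},
    {"dp": [0,0,0.4],"turn": [0,0,0],"fingers": 0},
    {"dp": [0,0,0],"turn": [0,0,0],"fingers": 0},
  ],
)

```text
clock: 15.02
eef_pos: [542.9, 0.8, 72.1]
tcp_rot: [-3.138, -0.001, 1.801]
contact_force: [-1.6, -0.2, -0.9]
opening: 0.999
grasp_force: 0.0
```

```bash
python3 -c "
from h import *
go(*JC,67)"
```

```text
at [542.9   0.8  72.1] [-3.138e+00 -1.000e-03  1.801e+00] units [-0.02 -0.02  0.13] norm rows 0.1
```

Emit:
play_rows(
  rows=[
    {"dp": [0,0,0.12],"turn": [0,0,0],"fingers": 0.1},
    {"dp": [0,0,0],"turn": [0,0,0],"fingers": 0.3},
    {"dp": [0,0,0],"turn": [0,0,0],"fingers": 0.5},
    {"dp": [0,0,0],"turn": [0,0,0],"fingers": 0.7},
    {"dp": [0,0,0],"turn": [0,0,0],"fingers": 0.7},
  ],
)

```text
clock: 15.43
eef_pos: [544.8, 0.5, 69.9]
tcp_rot: [3.141, 0.0, 1.801]
contact_force: [-1.3, -0.7, 4.7]
opening: 0.469
grasp_force: 29.4
```

Emit:
play_rows(
  rows=[
    {"dp": [0,0,0],"turn": [0,0,0],"fingers": 0.7},
    {"dp": [0,0,0],"turn": [0,0,0],"fingers": 0.7},
  ],
)

```text
clock: 15.6
eef_pos: [544.8, 0.5, 70.0]
tcp_rot: [3.141, 0.0, 1.801]
contact_force: [-1.2, -0.6, 5.0]
opening: 0.469
grasp_force: 29.3
```

Emit:
play_rows(
  rows=[
    {"dp": [0,0,-0.7],"turn": [0,0,0],"fingers": 0.7},
    {"dp": [0,0,-0.7],"turn": [0,0,0],"fingers": 0.7},
    {"dp": [0,0,-0.7],"turn": [0,0,0],"fingers": 0.7},
    {"dp": [0,0,-0.7],"turn": [0,0,0],"fingers": 0.7},
    {"dp": [0,0,-0.4],"turn": [0,0,0],"fingers": 0.7},
  ],
)

```text
clock: 16.02
eef_pos: [545.6, 0.5, 200.5]
tcp_rot: [3.138, 0.001, 1.801]
contact_force: [0.7, -0.0, -2.4]
opening: 0.472
grasp_force: 31.1
```

```bash
python3 -c "
from h import *
go(*slot(-107),190)"
```

```text
at [5.456e+02 5.000e-01 2.005e+02] [3.138e+00 1.000e-03 1.801e+00] units [ 3.55 -1.    0.26] norm rows 3.7
```

Emit:
play_rows(
  rows=[
    {"dp": [0.71,-0.2,0],"turn": [0,0,0],"fingers": 0.7},
    {"dp": [0.71,-0.2,0],"turn": [0,0,0],"fingers": 0.7},
    {"dp": [0.71,-0.2,0],"turn": [0,0,0],"fingers": 0.7},
    {"dp": [0.71,-0.2,0],"turn": [0,0,0],"fingers": 0.7},
    {"dp": [0.71,-0.2,0],"turn": [0,0,0],"fingers": 0.7},
  ],
)

```text
clock: 16.43
eef_pos: [472.3, 130.6, 197.5]
tcp_rot: [3.141, -0.0, 1.8]
contact_force: [1.5, 0.2, -1.7]
opening: 0.469
grasp_force: 31.1
```

Emit:
play_rows(
  rows=[
    {"dp": [0,0,0],"turn": [0,0,0],"fingers": 0.7},
    {"dp": [0,0,0.6],"turn": [0,0,0],"fingers": 0.7},
    {"dp": [0,0,0.6],"turn": [0,0,0],"fingers": 0.7},
    {"dp": [0,0,0],"turn": [0,0,0],"fingers": 0.7},
  ],
)

```text
clock: 16.77
eef_pos: [470.7, 129.0, 146.1]
tcp_rot: [-3.137, 0.0, 1.802]
contact_force: [-1.8, -0.3, -2.1]
opening: 0.472
grasp_force: 31.0
```

```bash
python3 -c "
from h import *
go(*slot(-107),80)"
```

```text
at [470.7 129.  146.1] [-3.137  0.     1.802] units [-0.    0.1   1.65] norm rows 1.7
```

Emit:
play_rows(
  rows=[
    {"dp": [0,0.08,0.3],"turn": [0,0,0],"fingers": 0.7},
    {"dp": [0,0,0.4],"turn": [0,0,0],"fingers": 0.7},
    {"dp": [0,0,0.4],"turn": [0,0,0],"fingers": 0.7},
    {"dp": [0,0,0.3],"turn": [0,0,0],"fingers": 0.7},
    {"dp": [0,0,0],"turn": [0,0,0],"fingers": 0.7},
  ],
)

```text
clock: 17.18
eef_pos: [475.4, 129.7, 92.0]
tcp_rot: [-3.139, 0.0, 1.8]
contact_force: [-1.0, -0.1, -0.7]
opening: 0.468
grasp_force: 31.1
```

Emit:
play_rows(
  rows=[
    {"dp": [0,0,0.08],"turn": [0,0,0],"fingers": 0.7},
    {"dp": [0,0,0],"turn": [0,0,0],"fingers": 0.7},
  ],
)

```text
clock: 17.35
eef_pos: [476.8, 130.3, 90.4]
tcp_rot: [3.141, -0.0, 1.801]
contact_force: [0.9, 0.3, 0.1]
opening: 0.471
grasp_force: 31.1
```

Emit:
play_rows(
  rows=[
    {"dp": [0,0,0.08],"turn": [0,0,0],"fingers": 0.7},
    {"dp": [0,0,0.08],"turn": [0,0,0],"fingers": 0.7},
    {"dp": [0,0,0],"turn": [0,0,0],"fingers": 0.7},
  ],
)

```text
clock: 17.6
eef_pos: [476.2, 130.3, 83.3]
tcp_rot: [3.141, -0.0, 1.801]
contact_force: [-0.6, 0.1, -1.4]
opening: 0.472
grasp_force: 31.1
```

Emit:
play_rows(
  rows=[
    {"dp": [0,0,0.06],"turn": [0,0,0],"fingers": 0.7},
    {"dp": [0,0,0],"turn": [0,0,0],"fingers": 0.7},
  ],
)

```text
clock: 17.77
eef_pos: [476.1, 130.3, 80.7]
tcp_rot: [-3.141, 0.0, 1.801]
contact_force: [-0.2, 0.4, -2.1]
opening: 0.472
grasp_force: 31.1
```

Emit:
play_rows(
  rows=[
    {"dp": [0,0,0.04],"turn": [0,0,0],"fingers": 0.7},
    {"dp": [0,0,0],"turn": [0,0,0],"fingers": 0.7},
  ],
)

```text
clock: 17.93
eef_pos: [475.9, 130.3, 79.7]
tcp_rot: [-3.141, -0.0, 1.801]
contact_force: [-3.8, -1.7, 8.0]
opening: 0.474
grasp_force: 29.3
```

Emit:
play_rows(
  rows=[
    {"dp": [0,0,0],"turn": [0,0,0],"fingers": 0.5},
    {"dp": [0,0,0],"turn": [0,0,0],"fingers": 0.4},
    {"dp": [0,0,0],"turn": [0,0,0],"fingers": 0.2},
    {"dp": [0,0,0],"turn": [0,0,0],"fingers": 0},
    {"dp": [0,0,0],"turn": [0,0,0],"fingers": 0},
  ],
)

```text
clock: 18.35
eef_pos: [476.3, 130.4, 79.3]
tcp_rot: [3.142, -0.0, 1.801]
contact_force: [0.4, -1.0, 0.4]
opening: 0.989
grasp_force: 0.0
```

Emit:
play_rows(
  rows=[
    {"dp": [0,0,0],"turn": [0,0,0],"fingers": 0},
    {"dp": [0,0,-0.5],"turn": [0,0,0],"fingers": 0},
    {"dp": [0,0,-0.9],"turn": [0,0,0],"fingers": 0},
    {"dp": [0,0,-0.9],"turn": [0,0,0],"fingers": 0},
    {"dp": [0,0,-0.9],"turn": [0,0,0],"fingers": 0},
  ],
)

```text
clock: 18.77
eef_pos: [475.7, 130.2, 208.5]
tcp_rot: [-3.14, 0.0, 1.801]
contact_force: [0.1, 0.1, 0.3]
opening: 1.003
grasp_force: 0.0
```

```bash
python3 -c "
from h import *
go(*MI,200)"
```

```text
at [475.7 130.2 208.5] [-3.14   0.     1.801] units [-7.19  2.71  0.21] norm rows 7.7
```

Emit:
play_rows(
  rows=[
    {"dp": [-0.8,0.3,0],"turn": [0,0,0],"fingers": 0},
    {"dp": [-0.8,0.3,0],"turn": [0,0,0],"fingers": 0},
    {"dp": [-0.8,0.3,0],"turn": [0,0,0],"fingers": 0},
    {"dp": [-0.8,0.3,0],"turn": [0,0,0],"fingers": 0},
    {"dp": [-0.8,0.3,0],"turn": [0,0,0],"fingers": 0},
  ],
)

```text
clock: 19.18
eef_pos: [571.8, -13.2, 207.4]
tcp_rot: [3.141, 0.0, 1.801]
contact_force: [1.2, 1.7, -0.7]
opening: 0.996
grasp_force: 0.0
```

Emit:
play_rows(
  rows=[
    {"dp": [-0.8,0.3,0],"turn": [0,0,0],"fingers": 0},
    {"dp": [-0.8,0.3,0],"turn": [0,0,0],"fingers": 0},
    {"dp": [-0.8,0.3,0],"turn": [0,0,0],"fingers": 0},
    {"dp": [-0.79,0.3,0],"turn": [0,0,0],"fingers": 0},
    {"dp": [0,0,0],"turn": [0,0,0],"fingers": 0},
  ],
)

```text
clock: 19.6
eef_pos: [649.7, -129.9, 207.1]
tcp_rot: [3.14, 0.002, 1.798]
contact_force: [-1.3, 1.3, 0.4]
opening: 0.999
grasp_force: 0.0
```

Emit:
play_rows(
  rows=[
    {"dp": [0,0,0.3],"turn": [0,0,0],"fingers": 0},
    {"dp": [0,0,0],"turn": [0,0,0],"fingers": 0},
  ],
)

```text
clock: 19.77
eef_pos: [645.2, -124.5, 192.5]
tcp_rot: [-3.138, -0.002, 1.8]
contact_force: [-1.1, -0.2, -0.1]
opening: 0.999
grasp_force: 0.0
```

```bash
python3 -c "
from h import *
go(*MI,108)
g=snap('top','t4')['pixels'][190:290,100:300];f=snap('side','s4')['pixels'][120:380,150:350]
o=np.zeros((520,800,3),np.uint8);o[:200,:400]=cv2.resize(g,(400,200),interpolation=2);o[:,400:]=cv2.resize(f,(400,520),interpolation=2)
cv2.imwrite('pics/m4.png',o[:,:,::-1])"
```

```text
at [ 645.2 -124.5  192.5] [-3.138e+00 -2.000e-03  1.800e+00] units [-0.03  0.04  2.11] norm rows 2.1
```

View pics/m4.png

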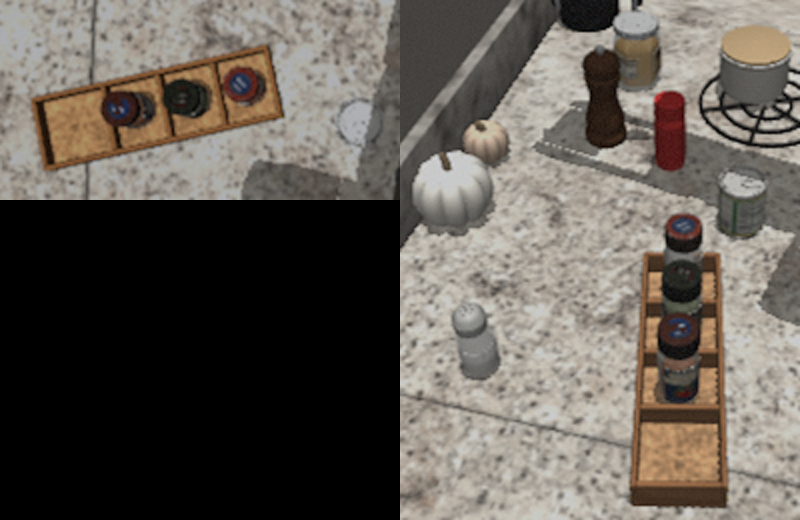

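All three jars stand in the small compartments (side crop (683,235), (682,285), (679,360)). I'll descend on the mill.

Emit:
play_rows(
  rows=[
    {"dp": [0,0.04,0.45],"turn": [0,0,0],"fingers": 0},
    {"dp": [0,0,0.5],"turn": [0,0,0],"fingers": 0},
    {"dp": [0,0,0.5],"turn": [0,0,0],"fingers": 0},
    {"dp": [0,0,0.5],"turn": [0,0,0],"fingers": 0},
    {"dp": [0,0,0],"turn": [0,0,0],"fingers": 0},
  ],
)

```text
clock: 20.28
eef_pos: [645.6, -123.0, 113.7]
tcp_rot: [-3.136, -0.003, 1.802]
contact_force: [-1.1, 0.8, -0.3]
opening: 1.0
grasp_force: 0.0
```

```bash
python3 -c "
from h import *
go(*MI,103)
c,s=np.cos(YAW),np.sin(YAW)
for a,b in [((120,108),(679,330)),((183,96),(681,276)),((242,86),(683,228))]:
    p=tri([(load('t4'),100+a[0]/2-.25,190+a[1]/2-.25),(load('s4'),150+(b[0]-400)/2-.25,120+b[1]/2-.25)]);d=p[:2]-CAD
    print(p.round(1),'caddy',c*d[0]+s*d[1],-s*d[0]+c*d[1])"
```

```text
at [ 645.6 -123.   113.7] [-3.136e+00 -3.000e-03  1.802e+00] units [-0.06  0.01  0.27] norm rows 0.3
[445.4 261.2 110.1] caddy 2.097832471324767 27.656685966346057
[460.  193.  107.1] caddy 0.5863752948122816 -42.07892994485817
[472.9 128.1 108.3] caddy -1.8591473608439628 -108.19629137496617
```

Jars are at y = 27.7, -42.1 and -108.2, all within tolerance. I'll grip the mill's head.

Emit:
play_rows(
  rows=[
    {"dp": [-0.06,0,0.25],"turn": [0,0,0],"fingers": 0},
    {"dp": [0,0,0],"turn": [0,0,0],"fingers": 0},
  ],
)

```text
clock: 20.45
eef_pos: [648.8, -126.7, 106.8]
tcp_rot: [-3.141, -0.0, 1.802]
contact_force: [-0.2, -0.3, 0.2]
opening: 0.999
grasp_force: 0.0
```

Emit:
play_rows(
  rows=[
    {"dp": [0,0,0],"turn": [0,0,0],"fingers": 0.2},
    {"dp": [0,0,0],"turn": [0,0,0],"fingers": 0.4},
    {"dp": [0,0,0],"turn": [0,0,0],"fingers": 0.6},
    {"dp": [0,0,0],"turn": [0,0,0],"fingers": 0.6},
    {"dp": [0,0,0],"turn": [0,0,0],"fingers": 0.6},
  ],
  force=40,
)

```text
clock: 20.87
eef_pos: [649.9, -127.2, 108.8]
tcp_rot: [3.14, 0.001, 1.801]
contact_force: [-0.8, 0.1, 5.4]
opening: 0.538
grasp_force: 40.5
```

Emit:
play_rows(
  rows=[
    {"dp": [0,0,0],"turn": [0,0,0],"fingers": 0.6},
  ],
)

```text
clock: 20.95
eef_pos: [649.9, -127.2, 108.8]
tcp_rot: [3.14, 0.001, 1.801]
contact_force: [-0.8, -0.5, 5.9]
opening: 0.541
grasp_force: 40.5
```

Emit:
play_rows(
  rows=[
    {"dp": [0,0,-0.5],"turn": [0,0,0],"fingers": 0.6},
    {"dp": [0,0,-0.8],"turn": [0,0,0],"fingers": 0.6},
    {"dp": [0,0,-0.8],"turn": [0,0,0],"fingers": 0.6},
    {"dp": [0,0,-0.8],"turn": [0,0,0],"fingers": 0.6},
    {"dp": [0,0,-0.7],"turn": [0,0,0],"fingers": 0.6},
  ],
)

```text
clock: 21.37
eef_pos: [649.2, -127.1, 253.9]
tcp_rot: [3.14, 0.001, 1.801]
contact_force: [2.7, 0.2, -1.2]
opening: 0.54
grasp_force: 41.9
```

Emit:
play_rows(
  rows=[
    {"dp": [0,0,0],"turn": [0,0,0],"fingers": 0.6},
  ],
)

```text
clock: 21.45
eef_pos: [652.1, -127.6, 258.6]
tcp_rot: [3.132, 0.004, 1.801]
contact_force: [1.6, 0.1, -1.3]
opening: 0.54
grasp_force: 41.9
```

```bash
python3 -c "
from h import *
go(*slot(99),250)
f=snap('side','s5')
a=f['pixels'][40:190,180:340]
cv2.imwrite('pics/m5.png',cv2.resize(a,(640,600),interpolation=2)[:,:,::-1])
e=r.sense()['eef_pos']
for h in(-109,41): print(((proj(f,e+[0,0,h])-[180,40])*4).round(0))
"
```

```text
at [ 652.1 -127.6  258.6] [3.132 0.004 1.801] units [12.43 -2.88  0.14] norm rows 12.8
[273. 409.]
[256. 190.]
```

View pics/m5.png

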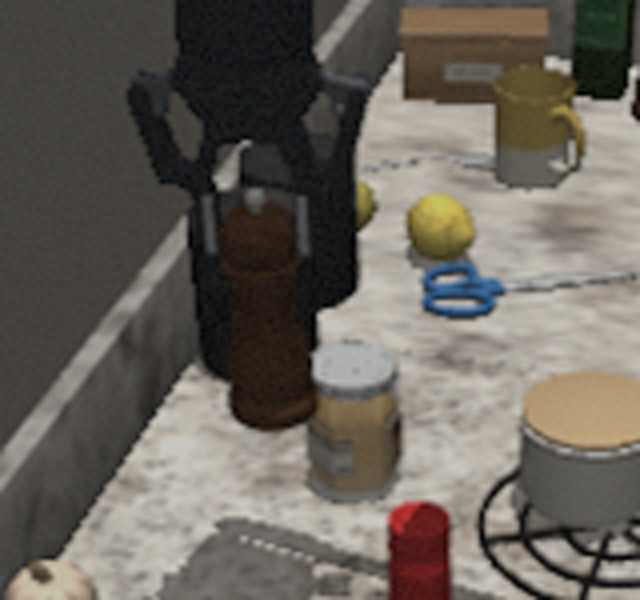

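The mill is held upright (knob at crop (256,195), foot (273,405)) and matches the projection. I'll carry it to the large compartment.

Emit:
play_rows(
  rows=[
    {"dp": [0.6,-0.14,0],"turn": [0,0,0],"fingers": 0.6},
    {"dp": [0.83,-0.19,0],"turn": [0,0,0],"fingers": 0.6},
    {"dp": [0.83,-0.19,0],"turn": [0,0,0],"fingers": 0.6},
    {"dp": [0.83,-0.19,0],"turn": [0,0,0],"fingers": 0.6},
    {"dp": [0.83,-0.19,0],"turn": [0,0,0],"fingers": 0.6},
  ],
)

```text
clock: 21.92
eef_pos: [576.5, 18.5, 249.8]
tcp_rot: [-3.14, -0.001, 1.8]
contact_force: [0.1, 0.6, -1.7]
opening: 0.54
grasp_force: 41.9
```

Emit:
play_rows(
  rows=[
    {"dp": [0.83,-0.19,0],"turn": [0,0,0],"fingers": 0.6},
    {"dp": [0.83,-0.19,0],"turn": [0,0,0],"fingers": 0.6},
    {"dp": [0.83,-0.19,0],"turn": [0,0,0],"fingers": 0.6},
    {"dp": [0.83,-0.19,0],"turn": [0,0,0],"fingers": 0.6},
    {"dp": [0.83,-0.19,0],"turn": [0,0,0],"fingers": 0.6},
  ],
)

```text
clock: 22.33
eef_pos: [501.6, 171.4, 250.1]
tcp_rot: [-3.14, 0.0, 1.801]
contact_force: [0.6, -0.1, -1.9]
opening: 0.541
grasp_force: 41.9
```

Emit:
play_rows(
  rows=[
    {"dp": [0.83,-0.19,0],"turn": [0,0,0],"fingers": 0.6},
    {"dp": [0.83,-0.19,0],"turn": [0,0,0],"fingers": 0.6},
    {"dp": [0.83,-0.19,0],"turn": [0,0,0],"fingers": 0.6},
    {"dp": [0.83,-0.19,0],"turn": [0,0,0],"fingers": 0.6},
    {"dp": [0.83,-0.19,0],"turn": [0,0,0],"fingers": 0.6},
  ],
)

```text
clock: 22.75
eef_pos: [426.9, 324.2, 250.1]
tcp_rot: [-3.14, 0.001, 1.801]
contact_force: [0.7, 0.0, -2.4]
opening: 0.541
grasp_force: 41.9
```

Emit:
play_rows(
  rows=[
    {"dp": [0.2,-0.05,0],"turn": [0,0,0],"fingers": 0.6},
    {"dp": [0,0,0],"turn": [0,0,0],"fingers": 0.6},
    {"dp": [0,0,0.5],"turn": [0,0,0],"fingers": 0.6},
    {"dp": [0,0,0.5],"turn": [0,0,0],"fingers": 0.6},
    {"dp": [0,0,0],"turn": [0,0,0],"fingers": 0.6},
  ],
)

```text
clock: 23.17
eef_pos: [423.1, 328.1, 207.3]
tcp_rot: [-3.136, 0.003, 1.801]
contact_force: [-0.3, -1.4, -2.2]
opening: 0.54
grasp_force: 41.9
```

```bash
python3 -c "
from h import *
go(*slot(99),119)"
```

```text
at [423.1 328.1 207.3] [-3.136e+00  3.000e-03  1.801e+00] units [0.04 0.12 2.21] norm rows 2.2
```

Emit:
play_rows(
  rows=[
    {"dp": [0,0.1,0.4],"turn": [0,0,0],"fingers": 0.6},
    {"dp": [0,0,0.5],"turn": [0,0,0],"fingers": 0.6},
    {"dp": [0,0,0.5],"turn": [0,0,0],"fingers": 0.6},
    {"dp": [0,0,0.4],"turn": [0,0,0],"fingers": 0.6},
    {"dp": [0,0,0],"turn": [0,0,0],"fingers": 0.6},
  ],
)

```text
clock: 23.58
eef_pos: [427.5, 329.4, 136.8]
tcp_rot: [-3.137, 0.002, 1.8]
contact_force: [-1.2, -0.9, -2.0]
opening: 0.54
grasp_force: 41.9
```

Emit:
play_rows(
  rows=[
    {"dp": [0,0,0.08],"turn": [0,0,0],"fingers": 0.6},
    {"dp": [0,0,0],"turn": [0,0,0],"fingers": 0.6},
  ],
)

```text
clock: 23.75
eef_pos: [429.3, 331.3, 136.7]
tcp_rot: [3.141, -0.0, 1.8]
contact_force: [0.3, -0.5, -1.5]
opening: 0.539
grasp_force: 41.9
```

```bash
python3 -c "
from h import *
go(*slot(97),119)"
```

```text
at [429.3 331.3 136.7] [ 3.141 -0.     1.8  ] units [-0.07 -0.07  0.44] norm rows 0.5
```

Emit:
play_rows(
  rows=[
    {"dp": [-0.07,-0.04,0.12],"turn": [0,0,0],"fingers": 0.6},
    {"dp": [0,0,0.12],"turn": [0,0,0],"fingers": 0.6},
    {"dp": [0,0,0.1],"turn": [0,0,0],"fingers": 0.6},
    {"dp": [0,0,0],"turn": [0,0,0],"fingers": 0.6},
  ],
)

```text
clock: 24.08
eef_pos: [427.4, 328.2, 121.9]
tcp_rot: [-3.141, 0.0, 1.801]
contact_force: [-0.8, 0.4, -1.0]
opening: 0.54
grasp_force: 41.9
```

Emit:
play_rows(
  rows=[
    {"dp": [0,0,0.06],"turn": [0,0,0],"fingers": 0.6},
    {"dp": [0,0,0],"turn": [0,0,0],"fingers": 0.6},
  ],
)

```text
clock: 24.25
eef_pos: [427.7, 328.5, 119.8]
tcp_rot: [-3.141, 0.0, 1.801]
contact_force: [-0.3, 0.4, -1.6]
opening: 0.538
grasp_force: 41.9
```

Emit:
play_rows(
  rows=[
    {"dp": [0,0,0.05],"turn": [0,0,0],"fingers": 0.6},
    {"dp": [0,0,0],"turn": [0,0,0],"fingers": 0.6},
  ],
)

```text
clock: 24.42
eef_pos: [428.0, 329.1, 118.9]
tcp_rot: [3.141, -0.001, 1.801]
contact_force: [-2.0, -0.2, 5.7]
opening: 0.539
grasp_force: 42.4
```

Emit:
play_rows(
  rows=[
    {"dp": [0,0,0],"turn": [0,0,0],"fingers": 0.4},
    {"dp": [0,0,0],"turn": [0,0,0],"fingers": 0.3},
    {"dp": [0,0,0],"turn": [0,0,0],"fingers": 0.15},
    {"dp": [0,0,0],"turn": [0,0,0],"fingers": 0},
    {"dp": [0,0,0],"turn": [0,0,0],"fingers": 0},
  ],
)

```text
clock: 24.83
eef_pos: [427.8, 328.5, 118.0]
tcp_rot: [-3.142, 0.0, 1.801]
contact_force: [1.1, 1.1, 0.9]
opening: 1.0
grasp_force: 0.0
```

Emit:
play_rows(
  rows=[
    {"dp": [0,0,0],"turn": [0,0,0],"fingers": 0},
    {"dp": [0,0,-0.5],"turn": [0,0,0],"fingers": 0},
    {"dp": [0,0,-0.9],"turn": [0,0,0],"fingers": 0},
    {"dp": [0,0,-0.9],"turn": [0,0,0],"fingers": 0},
    {"dp": [0,0,-0.5],"turn": [0,0,0],"fingers": 0},
  ],
)

```text
clock: 25.25
eef_pos: [428.7, 329.2, 233.7]
tcp_rot: [3.138, -0.001, 1.801]
contact_force: [1.4, 0.5, 0.1]
opening: 0.999
grasp_force: 0.0
```

Emit:
play_rows(
  rows=[
    {"dp": [-0.7,0.5,0],"turn": [0,0,0],"fingers": 0},
    {"dp": [-0.7,0.5,0],"turn": [0,0,0],"fingers": 0},
    {"dp": [-0.7,0.5,0],"turn": [0,0,0],"fingers": 0},
    {"dp": [-0.7,0.5,0],"turn": [0,0,0],"fingers": 0},
    {"dp": [-0.7,0.5,0],"turn": [0,0,0],"fingers": 0},
  ],
)

```text
clock: 25.67
eef_pos: [558.0, 213.8, 230.2]
tcp_rot: [3.141, -0.0, 1.801]
contact_force: [0.5, 1.3, 0.0]
opening: 1.004
grasp_force: 0.0
```

Emit:
play_rows(
  rows=[
    {"dp": [-0.7,0.2,0],"turn": [0,0,0],"fingers": 0},
    {"dp": [-0.7,0.2,0],"turn": [0,0,0],"fingers": 0},
    {"dp": [-0.7,0.2,0],"turn": [0,0,0],"fingers": 0},
    {"dp": [-0.7,0.2,0],"turn": [0,0,0],"fingers": 0},
    {"dp": [0,0,0],"turn": [0,0,0],"fingers": 0},
  ],
)

```text
clock: 26.08
eef_pos: [615.8, 109.1, 229.9]
tcp_rot: [3.141, 0.002, 1.798]
contact_force: [-0.1, -0.3, 0.5]
opening: 1.001
grasp_force: 0.0
```

```bash
python3 -c "
from h import *
print(r.sense()['clock'],r.sense()['eef_pos'])
g=snap('top','t6')['pixels'][140:290,100:300];f=snap('side','s6')['pixels'][90:380,150:370]
o=np.zeros((580,840,3),np.uint8);o[:300,:400]=cv2.resize(g,(400,300),interpolation=2);o[:,400:]=cv2.resize(f,(440,580),interpolation=2)
cv2.imwrite('pics/m6.png',o[:,:800,::-1])"
```

```text
26.0833 [615.82711844 109.12916934 229.94856868]
```

View pics/m6.png

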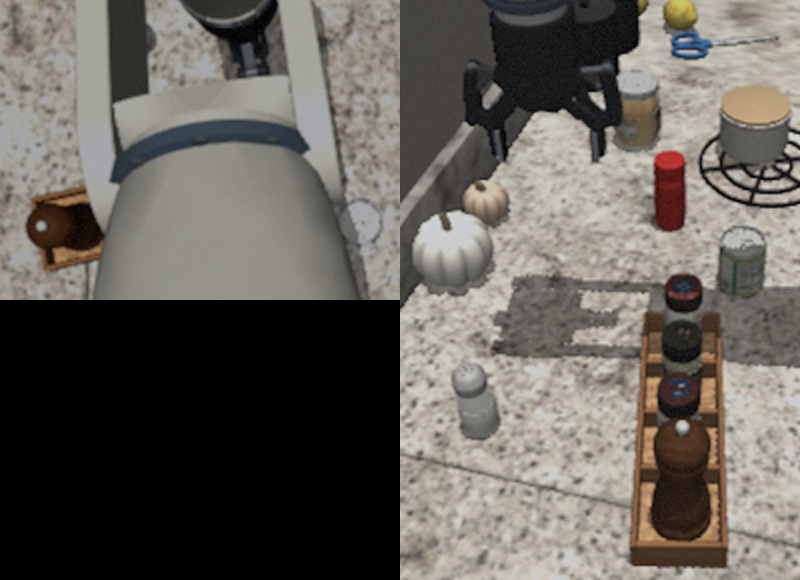

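The mill stands in the large compartment (knob at side crop (682,428), top crop (41,227)) and the look-alikes have not moved. One check by triangulation, then I hand in.

```bash
python3 -c "
from h import *
p=tri([(load('t6'),120.2,253.2),(load('s6'),290.7,303.7)]);d=p[:2]-CAD
c,s=np.cos(YAW),np.sin(YAW);y=-s*d[0]+c*d[1];x=c*d[0]+s*d[1];print(p,x,y)
if abs(y-99)<9 and abs(x)<14: print(r.sign_off())"
```

```text
[423.84452227 332.57149951 154.51950811] -2.350721571548682 102.0724691203425
the job is handed in; nothing more can be done
None
```

The job is handed in, with no verdict returned: the last images show the three spice jars upright in the small compartments, the pepper mill in the large one, and nothing else visibly moved.

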